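# Gauge three bushing holders and set aside the one that passes

## Robot

A 6-joint arm with a two-finger parallel gripper is mounted at the origin on a cart in front of the work surface, level with it; the furniture and walls round the work are solid. World frame = base frame: x ahead of the robot, y to its left, z up, the work surface at z = 0. Lengths are in m, angles in rad, forces in N, time in s.
With the tool pointing down it reaches from about 0.325 to 0.9 m from the base axis. Payload 6.1 kg.
Tool frame: the origin (TCP) lies midway between the tips of the shut fingers; the grasp point (between the pads) lies manip.hold_point_z behind it (manip.hold_point_z is the distance from the TCP to the grasp point, in m); z points along the fingers, y is the line along which they close (so a half turn about z gives the same grasp; the last joint's range is limited). The gripper opens to 85 mm and grips with 20 to 120 N. Pads are 22 mm wide; open, the fingers measure 114 mm over their backs; the gripper's body (76 mm by 85 mm) begins 54 mm behind the grasp point. The pads swing forward as they close: fully open they stand 13 mm farther back than shut.
Start: joints at [1.142, 0.22, 1.526, -0, 1.395, -0.126], TCP at [0.186, 0.597, 0.202] pointing down, gripper open.
Joint ranges: [-2.98, 2.98], [-0.91, 2.08], [0.09, 2.57], [-1.24, 4.39], [0.2, 2.65], [-2.68, 2.68]. Speed limits (rad/s): [2.57, 2.57, 3.01, 3.14, 3.14, 3.14].

## Interface

Orientations are given as a unit quaternion [x, y, z, w].
In Python, from rig import manip, eyes gives the robot as it stands. The module is installed in compiled form; this text tells all that it offers.
- The arm moves only by the tool drive_tool, never from a script. Its argument "targets" is a list of rows, each an object with "grip": the closure, from 0 (fully open) to 1 (shut); "offset": the shift along the tool's x, y, z normalised to -1 to 1, where 1 is 0.02 m, a list of three; "turn": the turn about the tool's z normalised to -1 to 1, where 1 is 0.1 rad. A call has 1 to 20 rows; each row shifts and turns the commanded pose from where the row before left it, along the tool's axes as they then stand; what a row does not reach is not made up. A row lasts 1/12 s, in which the tool goes at most 41.7 mm and 7.16 degrees, less where a joint would pass 70% of its speed; a pose out of reach is approached as far as the arm can. A call with a number of a shift or a turn outside -1 to 1 is refused whole. A call with a gripper value outside its range is refused whole. The fingers move at their own pace and stop on an object; "newtons" is the grip in N (left out, the last holds). Time passes only in rows, so rows that do not move let the fingers close. It gives the time, the measured TCP pose, the force, the opening and the grip force at its end, in the units of the state.
- manip.get_obs(): the state, without advancing time (a new reading comes with each control period).
- eyes.snapshot(name): name is "scene" or "top" or "wrist"; returns a dict with "img" (420x560x3 uint8, red, green, blue), "vertical_fov" (degrees; the focal length in pixels is half the picture's height over the tangent of half this angle, whatever the lens; pixels are square), "cx", "cy" (the principal point, pixels), "k1" (the pictures are not rectified: a ray, as slopes to the right and down, at radius r is drawn at 1 + k1 r^2 times it, then the intrinsics apply), "xyz" and "orientation" of the camera in the world. Camera axes: x right, y up, looking along -z (the intrinsics and any distortion apply to the point x, -y, -z); pixel columns grow to the right and rows downward; lengths in m; the calibration is good to about 2 mm. A picture is of the moment at which its call begins. There is no depth.
- manip.finish_job(): hands the job in; it is judged then, once.
The state is a dict: "time_s": time; "q": joint angles; "qvel": joint speeds; "joint_efforts": joint torques, N m; "tool_pos": TCP position; "orientation": TCP orientation; "force": force on the tool from outside, world axes, zero at the start; "torque": the same for the moment, N m; "width": finger opening in m; "grasp_force": force on a finger pad.
Only numpy, scipy, OpenCV 4.12 (cv2) and the standard library are available. Lean on these libraries where they do the work, as an engineer would, in place of code of your own. Each camera call takes 0.05 s, during which the arm holds its last target. There are 200 camera calls.

## Task

Take the pin gauge out of its stand and try it by feel, pressing only lightly, in the bushing holders in the nest until you find the one it goes fully home in, down to the floor of its cavity (in the others it sticks partway). Leave the gauge standing home in that holder and move the two together, upright, into the empty steel tray; leave the other two holders in their pockets and the things lying about undisturbed.

Things in the scene. Friction and masses are not known exactly. Their poses are not given: they have to be found in the camera images.
- gauge: pin gauge, 61 mm long, about 70 g: steel pin 12 mm thick, 31 mm long, nose bevelled by 1 mm, below a dark round grip 16 mm in diameter and 30 mm long. Origin at the centre of the nose's end face; z points along the axis towards the grip, whose top is at z = 61 mm. Stands upright and loose in the stand at the start, the origin 4 mm above the desk.
- gauge_tip (a point): centre of the end face of the gauge's nose (same point as the gauge's origin)
- holder_a: one of three like holders: aluminium block 44 x 44 mm, 34 mm high, about 220 g, in a nest pocket. Origin: centre of underside, z up, x and y square to its sides. Its top has a round mouth 23 mm wide, 7 mm deep; below, a loose brass ring (29 mm across, 20 mm high) floats in a closed cavity whose floor is at z = 5 mm. Grip it across two opposite sides, near the top.
- holder_b: holder like holder_a. The floating ring's bore starts at z = 25 mm (9 mm below the block's top), 13.5 mm wide, its centre within about 2.5 mm in x and in y of the block's axis, unknown; it gives sideways. A nose that misses the bore stops on the ring at z = 25 mm.
- holder_c: holder like holder_a. In one of the three (not always the same; they look alike) the bore stays 13.5 mm wide down to the floor at z = 5 mm; in the other two it narrows to 8 mm at z = 16 mm, where the gauge's nose stops.
- nest: fixed grey nest plate 66 x 186 mm, 8 mm high, with three square pockets 47 mm wide and 4 mm deep in a row along its y axis, 60 mm apart (at y = -60, 0, +60 mm), in each a holder. Origin at the centre of its underside; the pockets' floor is at z = 4 mm
- stand: fixed black block 44 x 44 mm, 26 mm high, with one upright hole 15 mm wide and 22 mm deep in which the gauge stands at the start. Origin at the centre of its underside
- tray: fixed shallow steel tray, 116 x 116 mm outside, 10 mm high, walls and floor 3 mm thick, open at the top and empty. Origin at the centre of its underside. Behind it to the right (x 0.6 to 0.8, y below -0.2 m) a wall shelf with bottles hangs about 0.3 m above the desk: keep the arm clear of it
- vial: bystander: small capped glass vial 22 mm across, 52 mm high; origin at the centre of its underside
- coverslips: bystander: small white coverslip box 29 x 29 x 17 mm; origin at the centre of its underside
- blower: bystander: lens blower, a black rubber bulb 49 mm across with an upright red nozzle, 120 mm high; origin at the centre of its underside
- mailer: bystander: flat slide mailer box 34 x 84 x 15 mm, lying; origin at the centre of its underside

How it is judged:
By the outcome, as a careful person would: the job done as asked, in the order asked, and still so for the second after the job is handed in, with the robot touching nothing.
It also fails if it takes over 70 s, if anything falls off the work surface, if the arm or the gripper's body presses on something with over 40 N, if the wrist force passes 120 N, or if a joint passes its speed limit or range.

## Working session

There is one attempt and no reset: what is moved stays moved. The work goes in short steps, Python scripts to look and compute and a tool call to move; the robot and the scene stay as the last step left them, time stands still between calls to the robot, and variables do not carry over. Pictures are saved under pics/ and viewed, at most 10 in all, crops included, and the job is handed in when it is done.

Besides the shell and the picture viewer there is one more tool, called as name(argument=value, ...), one argument or row to a line, values as JSON. drive_tool: Moves the arm, as the interface text tells. Scaled input: -1 to 1 covers 0.02 m each way for a shift and 0.1 rad each way for a turn. Its arguments: {"type":"object","properties":{"targets":{"type":"array"},"newtons":{"type":"number"}},"required":["targets"]}

```bash
mkdir -p pics
python3 - <<'E'
from rig import manip, eyes
import cv2
o=manip.get_obs()
for k,v in o.items(): print(k,v)
print(manip.hold_point_z)
for n in ("scene","top"):
    s=eyes.snapshot(n); cv2.imwrite(f"pics/{n}0.png",s["img"][:,:,::-1]); print({k:v for k,v in s.items() if k!="img"})
E
```

```text
time_s 0.0
q [ 1.14190882e+00  2.21252062e-01  1.52764934e+00 -3.59003428e-06
  1.39468622e+00 -1.26083892e-01]
qvel [-0.00071522  0.00157448 -0.0014734  -0.0004316  -0.00090882  0.00106631]
joint_efforts [ 2.73761416e-04 -4.96889091e+01 -3.89395881e+01 -3.60262711e-04
  1.16747513e-02  1.70463835e-05]
tool_pos [0.1860841  0.59594427 0.200663  ]
orientation [ 1.50823663e-01  9.88560179e-01 -9.59814189e-04 -2.71550578e-04]
force [-0.63219421  0.26134493  0.80582824]
torque [0.01156979 0.05787019 0.03072565]
grasp_force 0.0
width 0.0854077021617645
0.0187
{'vertical_fov': 42.570730305551805, 'cx': 280.84002909708124, 'cy': 193.93468463263133, 'k1': 0.06439854219434957, 'xyz': array([1.06208115, 0.10044401, 0.88305597]), 'orientation': array([0.20374066, 0.18710036, 0.64907933, 0.70864605])}
{'vertical_fov': 53.267563963575036, 'cx': 276.15923876920976, 'cy': 208.43673383910945, 'k1': -0.13178913563434688, 'xyz': array([0.39176436, 0.12754042, 0.88446586]), 'orientation': array([ 0.07210628, -0.07061708, -0.68675573,  0.71984754])}
```

View pics/top0.png

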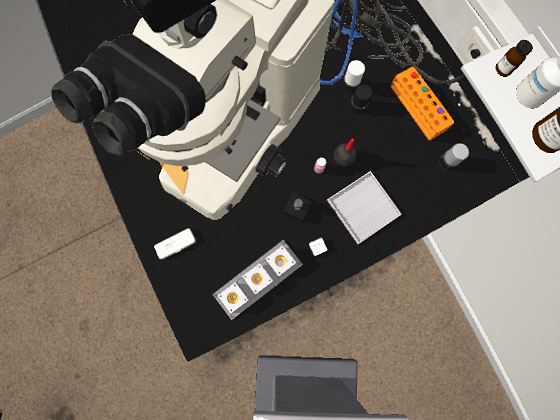

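View pics/scene0.png

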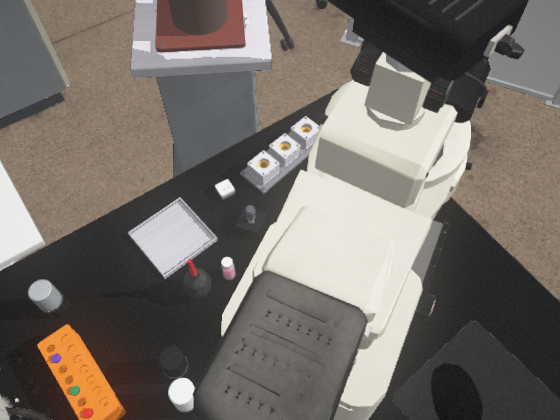

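The top view shows the nest with three holders at (232,297), (258,278) and (281,260), the gauge in its stand at (298,204) and the tray at (365,208). The coverslips are at (318,246), the vial at (320,165), the blower at (346,152) and the mailer at (175,243). There is a large microscope at the upper left. The scene view agrees with this.

```bash
cat > h.py <<'E'
import numpy as np, cv2
from scipy.spatial.transform import Rotation as R
from rig import manip, eyes
class Cam:
    def __init__(s,n):
        d=eyes.snapshot(n); s.d=d; s.img=d["img"]; f=210/np.tan(np.radians(d["vertical_fov"])/2)
        s.f=f; s.c=np.array([d["cx"],d["cy"]]); s.k=d["k1"]; s.p=np.array(d["xyz"]); s.R=R.from_quat(d["orientation"]).as_matrix()
    def ray(s,px):
        u=(np.array(px,float)-s.c)/s.f; v=u.copy()
        for _ in range(30): v=u/(1+s.k*(v@v))
        return s.R@np.array([v[0],-v[1],-1])
    def on(s,px,z):
        r=s.ray(px); return s.p+r*(z-s.p[2])/r[2]
    def proj(s,P):
        q=s.R.T@(np.array(P)-s.p); v=np.array([q[0],-q[1]])/-q[2]
        return s.c+s.f*v*(1+s.k*(v@v))
def tri(c1,p1,c2,p2):
    a,b=c1.ray(p1),c2.ray(p2); t=np.linalg.lstsq(np.c_[a,-b],c2.p-c1.p,rcond=None)[0]
    P,Q=c1.p+t[0]*a,c2.p+t[1]*b; return (P+Q)/2, np.linalg.norm(P-Q)
E
python3 - <<'E'
from h import *
np.set_printoptions(precision=4,suppress=True)
t=Cam("top"); s=Cam("scene")
print("tcp px",t.proj([.186,.597,.2]),"base",t.proj([0,0,0]), s.proj([.186,.597,.2]))
for n,px,z in [("ha",(232,297),.038),("hb",(258,278),.038),("hc",(281,260),.038),("gauge",(298,204),.065),("tray",(365,208),.003),("cov",(318,246),.017),("vial",(320,165),.052),("blower",(350,143),.12),("mailer",(175,243),.015),("scope foot",(215,215),.0),("scope knob",(280,160),.05),("eyepiece",(110,140),.3)]:
    print(n,t.on(px,z))
def blobs(c,lo,hi,box,amin):
    h=cv2.cvtColor(c.img,cv2.COLOR_RGB2HSV); m=cv2.inRange(h,lo,hi); k=np.zeros_like(m); x0,y0,x1,y1=box; k[y0:y1,x0:x1]=m[y0:y1,x0:x1]
    n,l,st,ce=cv2.connectedComponentsWithStats(k)
    return [(ce[i],st[i][4],st[i][:4]) for i in range(1,n) if st[i][4]>=amin], k,l
for c,b in((t,(205,235,305,325)),(s,(235,110,325,195))):
    print("brass",[(x[0],x[1]) for x in blobs(c,(8,90,60),(35,255,255),b,8)[0]])
    print("white",[(x[0],x[1]) for x in blobs(c,(0,0,190),(180,50,255),b,30)[0]])
for c,b in((t,(283,185,312,222)),(s,(235,195,270,235))):
    x0,y0,x1,y1=b; cv2.imwrite(f"pics/st{c is s:d}.png",cv2.resize(c.img[y0:y1,x0:x1,::-1],None,fx=10,fy=10,interpolation=cv2.INTER_NEAREST))
a=t.img[180:330,195:415,::-1]; cv2.imwrite("pics/t1.png",cv2.resize(a,None,fx=3.6,fy=3.6,interpolation=cv2.INTER_CUBIC))
E
```

```text
tcp px [ -7.1845 395.4427] base [328.9434 488.7151] [496.7823 -19.0956]
ha [0.3812 0.2129 0.038 ]
hb [0.4214 0.1631 0.038 ]
hc [0.4596 0.1187 0.038 ]
gauge [0.5708 0.09   0.065 ]
tray [ 0.5824 -0.0583  0.003 ]
cov [0.4939 0.0428 0.017 ]
vial [0.6588 0.0466 0.052 ]
blower [ 0.6847 -0.0042  0.12  ]
mailer [0.4858 0.3424 0.015 ]
scope foot [0.5523 0.2646 0.    ]
scope knob [0.6662 0.1302 0.05  ]
eyepiece [0.6052 0.3876 0.3   ]
brass [(array([280.35  , 259.2833]), np.int32(60)), (array([256.9277, 278.1566]), np.int32(83)), (array([232.7159, 297.5341]), np.int32(88))]
white [(array([280.0916, 260.31  ]), np.int32(371)), (array([257.0212, 278.2672]), np.int32(378)), (array([232.4227, 297.4433]), np.int32(388))]
brass [(array([305.5909, 128.8182]), np.int32(44)), (array([284.2692, 146.1731]), np.int32(52)), (array([262.9492, 163.678 ]), np.int32(59))]
white [(array([309.4328, 163.6059]), np.int32(1317)), (array([284.9763, 146.0564]), np.int32(337)), (array([263.4017, 163.4765]), np.int32(361))]
```

View pics/t1.png

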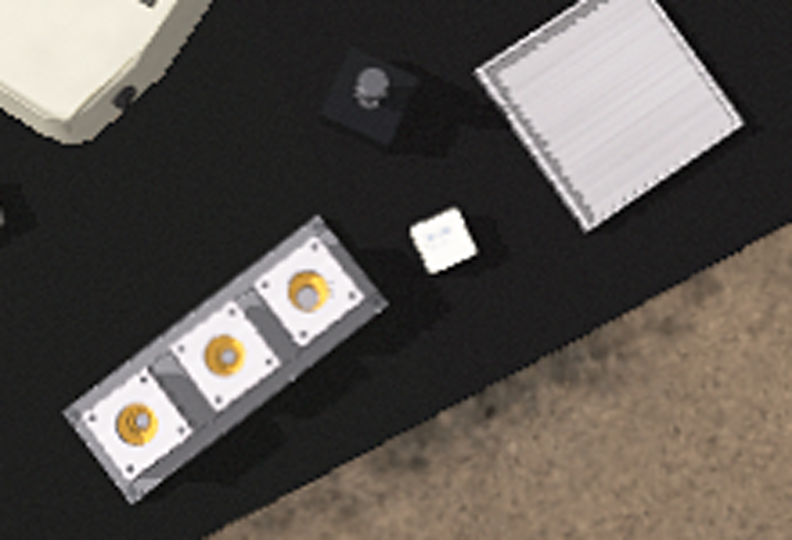

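The crop shows the three holder tops with their brass rings, and the bores offset a little from centre at crop (138,422), (226,355) and (308,295). The grip top is a grey disc at (373,80), and the tray's corners are clear.

Run:
```python
from h import *
np.set_printoptions(precision=4,suppress=True)
t=Cam("top"); s=Cam("scene")
def quads(c,box,z):
    x0,y0,x1,y1=box; g=c.img[y0:y1,x0:x1]; h=cv2.cvtColor(g,cv2.COLOR_RGB2HSV)
    m=cv2.inRange(h,(0,0,195),(180,45,255)); out=[]
    for k in cv2.findContours(m,cv2.RETR_EXTERNAL,cv2.CHAIN_APPROX_NONE)[0]:
        if 150<cv2.contourArea(k)<900:
            M=cv2.moments(cv2.convexHull(k)); px=np.array([M["m10"]/M["m00"]+x0,M["m01"]/M["m00"]+y0])
            w=np.array([c.on(p[0]+[x0,y0],z)[:2] for p in k],np.float32); out.append((px,c.on(px,z),cv2.minAreaRect(w)))
    return sorted(out,key=lambda o:o[0][0])
for c,b in((t,(205,235,305,325)),(s,(235,110,312,195))):
    for o in quads(c,b,.038): print(o[0],o[1][:2],"size mm",np.array(o[2][1])*1e3,o[2][2])
# tray
x0,y0,x1,y1=320,165,410,250; g=cv2.cvtColor(t.img[y0:y1,x0:x1],cv2.COLOR_RGB2GRAY); m=(g>110).astype(np.uint8)
k=max(cv2.findContours(m,cv2.RETR_EXTERNAL,cv2.CHAIN_APPROX_NONE)[0],key=cv2.contourArea)
print("tray",cv2.minAreaRect(np.array([t.on(p[0]+[x0,y0],.010)[:2] for p in k],np.float32)))
# gauge: bright grip-top disc
for c,b,lo in((t,(283,185,312,222),85),(s,(235,195,270,235),85)):
    x0,y0,x1,y1=b; g=cv2.cvtColor(c.img[y0:y1,x0:x1],cv2.COLOR_RGB2GRAY)
    print(np.unique(g//10,return_counts=True))
    for lo in (60,80,100):
        n,l,st,ce=cv2.connectedComponentsWithStats((g>lo).astype(np.uint8)); i=1+np.argmax(st[1:,4]); print(lo,ce[i]+[x0,y0],st[i]+[x0,y0,0,0,0],c.on(ce[i]+[x0,y0],.065)[:2])
a=cv2.resize(t.img[180:228,270:326,::-1],None,fx=7,fy=7,interpolation=cv2.INTER_NEAREST); b=cv2.resize(s.img[190:238,222:278,::-1],None,fx=7,fy=7,interpolation=cv2.INTER_NEAREST)
cv2.imwrite("pics/g.png",np.hstack([a,b]))
```

```text
[232.3882 297.4488] [0.3803 0.212 ] size mm [45.392  44.5474] 39.52436065673828
[256.9476 278.3162] [0.4207 0.1652] size mm [44.7628 43.4478] 39.21771240234375
[280.2111 260.3305] [0.4589 0.1203] size mm [44.2796 44.2544] 40.008941650390625
[263.4368 163.3291] [0.4616 0.119 ] size mm [47.5368 43.7732] 40.544891357421875
[284.9585 146.0016] [0.4239 0.1639] size mm [47.0846 44.0169] 39.41773986816406
[303.4311 178.829 ] [0.5039 0.1915] size mm [ 40.6887 102.4976] 83.28771209716797
[303.5592 128.3258] [0.3831 0.2051] size mm [48.0427 42.8004] 38.40211486816406
tray ((0.5837241411209106, -0.05443285405635834), (0.11649663746356964, 0.11838993430137634), 36.278770446777344)
(array([ 1,  2,  3,  4,  5,  6,  7,  8,  9, 10, 11, 12, 13, 14],
      dtype=uint8), array([ 14, 343, 586,  47,   6,   6,   4,   7,  10,  15,  29,   3,   1,
         2]))
60 [297.5065 203.5844] [293 199  10  11  77] [0.5716 0.091 ]
80 [297.803  203.5152] [294 199   9  11  66] [0.5718 0.0904]
100 [297.6957 202.6739] [294 199   9   8  46] [0.5735 0.0907]
(array([ 4,  5,  6,  7,  8,  9, 10, 11, 12, 13, 14, 15, 16, 19, 21, 22, 23],
      dtype=uint8), array([  6, 464, 630, 135,  25,  34,  19,  39,  18,   2,   2,   2,   2,
         3,   2,   4,  13]))
60 [256.7876 216.8413] [236 195  34  40 857] [0.5938 0.0988]
80 [250.7463 213.3134] [246 205  10  19 134] [0.5858 0.0887]
100 [250.4    208.9818] [246 205   9   9  55] [0.577  0.0886]
```

View pics/g.png

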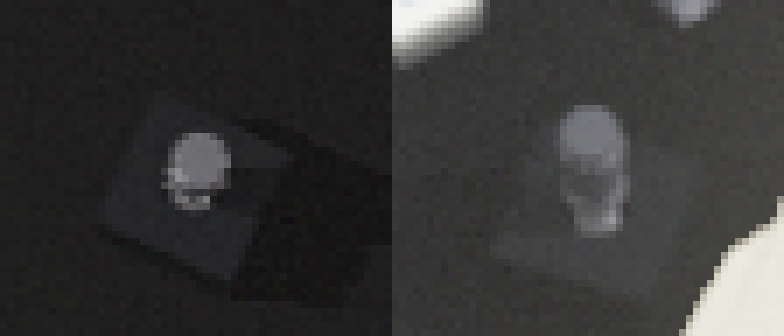

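drive_tool(
  targets=[
    {"grip": 0,"offset": [-0.67,-0.7,0],"turn": 0},
    {"grip": 0,"offset": [-0.67,-0.7,0],"turn": 0},
    {"grip": 0,"offset": [-0.67,-0.7,0],"turn": 0},
    {"grip": 0,"offset": [-0.67,-0.7,0],"turn": 0},
    {"grip": 0,"offset": [-0.67,-0.7,0],"turn": 0},
    {"grip": 0,"offset": [-0.67,-0.7,0],"turn": 0},
    {"grip": 0,"offset": [-0.67,-0.7,0],"turn": 0},
    {"grip": 0,"offset": [-0.67,-0.7,0],"turn": 0},
    {"grip": 0,"offset": [-0.67,-0.7,0],"turn": 0},
    {"grip": 0,"offset": [-0.67,-0.7,0],"turn": 0},
    {"grip": 0,"offset": [-0.67,-0.7,0],"turn": 0},
    {"grip": 0,"offset": [-0.67,-0.7,0],"turn": 0},
    {"grip": 0,"offset": [-0.67,-0.7,0],"turn": 0},
    {"grip": 0,"offset": [-0.67,-0.7,0],"turn": 0},
    {"grip": 0,"offset": [-0.67,-0.7,0],"turn": 0},
    {"grip": 0,"offset": [-0.67,-0.7,0],"turn": 0},
    {"grip": 0,"offset": [-0.67,-0.7,0],"turn": 0},
    {"grip": 0,"offset": [-0.67,-0.7,0],"turn": 0},
    {"grip": 0,"offset": [-0.67,-0.7,0],"turn": 0},
    {"grip": 0,"offset": [-0.67,-0.7,0],"turn": 0},
  ],
)

```text
time_s: 1.97
tool_pos: [0.359, 0.2485, 0.202]
orientation: [0.151, 0.989, 0.0, 0.0]
force: [0.6, -0.0, -0.3]
width: 0.0852
grasp_force: 0.0
```

drive_tool(
  targets=[
    {"grip": 0,"offset": [0,0,0],"turn": 0.96},
    {"grip": 0,"offset": [0,0,0],"turn": 0.96},
    {"grip": 0,"offset": [0,0,0],"turn": 0.96},
    {"grip": 0,"offset": [0,0,0],"turn": 0.96},
    {"grip": 0,"offset": [0,0,0],"turn": 0.96},
    {"grip": 0,"offset": [0,0,0],"turn": 0.96},
    {"grip": 0,"offset": [-0.87,-0.05,0],"turn": 0},
    {"grip": 0,"offset": [-0.87,-0.05,0],"turn": 0},
    {"grip": 0,"offset": [-0.87,-0.05,0],"turn": 0},
    {"grip": 0,"offset": [-0.87,-0.05,0],"turn": 0},
    {"grip": 0,"offset": [-0.87,-0.05,0],"turn": 0},
    {"grip": 0,"offset": [-0.87,-0.05,0],"turn": 0},
    {"grip": 0,"offset": [0,0,0],"turn": 0},
    {"grip": 0,"offset": [0,0,0],"turn": 0},
  ],
)

```text
time_s: 3.13
tool_pos: [0.4208, 0.1648, 0.2018]
orientation: [0.426, 0.905, 0.0, -0.0]
force: [0.2, 0.2, -0.1]
width: 0.0854
grasp_force: 0.0
```

Run:
```python
from h import *
np.set_printoptions(precision=4,suppress=True)
w=Cam("wrist"); o=manip.get_obs(); print(o["tool_pos"],o["orientation"],o["q"]); print(w.p,w.R[:,2],w.f)
cv2.imwrite("pics/w1.png",w.img[:,:,::-1])
for P in ([.383,.211,.038],[.4212,.165,.038],[.4596,.1188,.038],[.575,.0895,.065]): print(w.proj(P))
```

```text
[0.4204 0.1653 0.2017] [ 0.4258  0.9048  0.0001 -0.0003] [ 0.1994 -0.2074  1.9566  0.0005  1.3928 -0.4918]
[0.3692 0.2283 0.3737] [-0.2011  0.2437  0.9488] 355.98359249790303
[277.4802 114.2758]
[277.6879 177.6542]
[277.9016 235.0045]
[345.2942 329.8576]
```

View pics/w1.png

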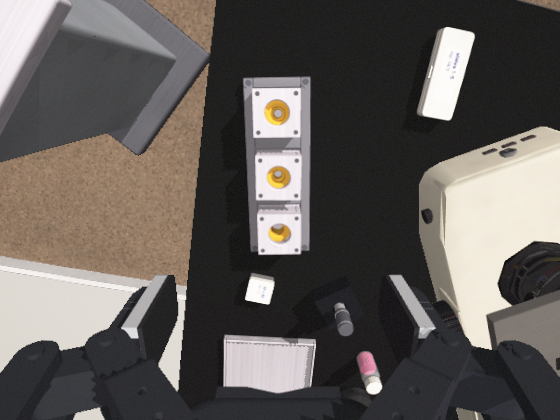

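The wrist view shows the three holders in a column at (278,112), (279,178) and (280,233). The gauge leans from its foot at (340,305) to its grip top at about (346,328), which is close to my predicted (345,330).

Run:
```python
from h import *
np.set_printoptions(precision=4,suppress=True)
w=Cam("wrist")
def rep(c,box,tag):
    x0,y0,x1,y1=box; g=c.img[y0:y1,x0:x1]; h=cv2.cvtColor(g,cv2.COLOR_RGB2HSV)
    m=cv2.inRange(h,(0,0,215),(180,30,255))
    n,l,st,ce=cv2.connectedComponentsWithStats(m); 
    for i in range(1,n):
        if st[i,4]>200:
            k=np.argwhere(l==i)[:,::-1]; W=np.array([c.on(p+[x0,y0],.038)[:2] for p in k],np.float32); r=cv2.minAreaRect(W); print(tag,"top",st[i],np.array(r[0]),np.array(r[1])*1e3,r[2])
    m=cv2.inRange(h,(10,100,40),(35,255,255)); n,l,st,ce=cv2.connectedComponentsWithStats(m)
    for i in range(1,n):
        if st[i,4]>60: print(tag,"brass",st[i],ce[i]+[x0,y0],c.on(ce[i]+[x0,y0],.031)[:2])
rep(w,(245,70,315,260),"w")
g=cv2.cvtColor(w.img[290:345,325:365],cv2.COLOR_RGB2GRAY)
for lo in (70,90,110):
    n,l,st,ce=cv2.connectedComponentsWithStats((g>lo).astype(np.uint8)); i=1+np.argmax(st[1:,4]); print(lo,st[i]+[325,290,0,0,0],ce[i]+[325,290])
a=cv2.resize(w.img[285:345,320:370,::-1],None,fx=8,fy=8,interpolation=cv2.INTER_NEAREST)
b=cv2.resize(w.img[85:265,250:310,::-1],None,fx=480/180,fy=480/180,interpolation=cv2.INTER_CUBIC)
cv2.imwrite("pics/w1c.png",np.hstack([a,b]))
```

```text
w top [   7   19   49   49 1706] [0.3812 0.2113] [43.6576 43.0518] 39.580387115478516
w top [  10   86   47   45 1503] [0.4215 0.1651] [43.8814 43.775 ] 39.58965301513672
w top [  12  142   44   43 1308] [0.4587 0.1213] [43.4411 46.3081] 40.345577239990234
w brass [ 20  31  24  25 417] [276.3549 112.8609] [0.3812 0.2114]
w brass [ 22  97  23  22 331] [278.0634 177.9215] [0.4224 0.1642]
w brass [ 24 156  21  16 239] [278.7741 234.0335] [0.4611 0.1185]
70 [334 303  19  34 383] [343.5248 320.4099]
90 [334 303  19  34 291] [343.9725 321.3986]
110 [340 321  12  10  63] [346.     325.4762]
```

View pics/w1c.png

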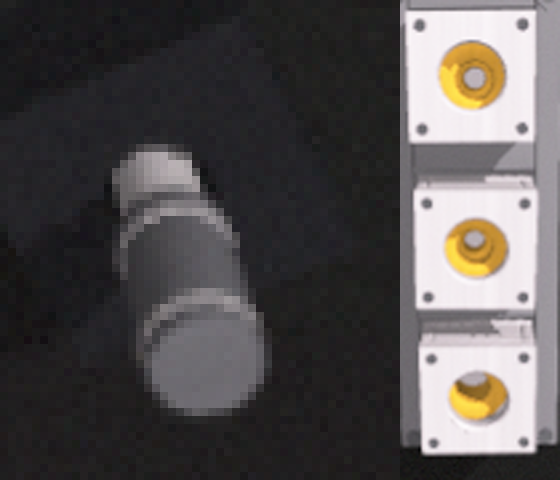

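The grip top's centre is at about (345.3,329.1), so the gauge is at (0.5745, 0.090). In the lowest holder the bore looks wide down to the floor, while the other two show a small inner hole. I'll still test it by feel. Next is the approach to the gauge.

drive_tool(
  targets=[
    {"grip": 0.3,"offset": [-0.78,0.35,0],"turn": 0},
    {"grip": 0.3,"offset": [-0.78,0.35,0],"turn": 0},
    {"grip": 0.3,"offset": [-0.78,0.35,0],"turn": 0},
    {"grip": 0.3,"offset": [-0.78,0.35,0],"turn": 0},
    {"grip": 0.3,"offset": [-0.78,0.35,0],"turn": 0},
    {"grip": 0.3,"offset": [-0.78,0.35,0],"turn": 0},
    {"grip": 0.3,"offset": [-0.78,0.35,0],"turn": 0},
    {"grip": 0.3,"offset": [-0.78,0.35,0],"turn": 0},
    {"grip": 0.3,"offset": [-0.78,0.35,0],"turn": 0},
    {"grip": 0.3,"offset": [-0.78,0.35,0],"turn": 0},
    {"grip": 0.3,"offset": [0,0,1],"turn": 0},
    {"grip": 0.3,"offset": [0,0,1],"turn": 0},
    {"grip": 0.3,"offset": [0,0,1],"turn": 0},
    {"grip": 0.3,"offset": [0,0,1],"turn": 0},
    {"grip": 0.3,"offset": [0,0,0],"turn": 0},
    {"grip": 0.3,"offset": [0,0,0],"turn": 0},
  ],
)

```text
time_s: 4.57
tool_pos: [0.5727, 0.0907, 0.1207]
orientation: [0.425, 0.905, -0.001, -0.001]
force: [0.3, -0.1, 1.0]
width: 0.0598
grasp_force: 0.0
```

Run:
```python
from h import *
np.set_printoptions(precision=4,suppress=True)
w=Cam("wrist"); o=manip.get_obs(); print(o["tool_pos"],o["width"])
cv2.imwrite("pics/w2.png",w.img[:,:,::-1])
px=w.proj([.5745,.09,.065]); print(px)
# grip-top disc: contour near the predicted spot
x,y=px.astype(int); g=cv2.cvtColor(w.img[y-30:y+30,x-30:x+30],cv2.COLOR_RGB2GRAY)
print(g[::4,::4])
```

```text
[0.574  0.0905 0.1224] 0.059421144246399014
[278.5746 217.71  ]
[[ 28  36  38  36  35  39  37  37  34  38  38  36  38  37  31]
 [ 37  36  38  37  39  33  38  38  38  36  34  39  39  38  37]
 [ 39  36  39  39  40  38  37 124 154  87  35  39  37  39  34]
 [ 35  38  38  36  37  37  57 114 128 157  24  37  37  39  41]
 [ 27  36  37  34  38  32  75  79  89  97 142  36  38  37  37]
 [ 20  37  33  38  31  44  61 124 145 149  90  36  34  35  36]
 [ 27  23  38  28  25  31  93 114 118 116 150  39  38  36  37]
 [ 23  23  22  29  28  70 113 112 112 112 112  55  37  38  36]
 [ 20  26  23  28  28  76 109 111 111 111 110  59  36  37  35]
 [ 24  23  26  25  29  25 109 110 110 109 110  35  32  29  32]
 [ 22  23  21  26  21  34  83 109 109 111  71  30  31  32  26]
 [ 19  23  21  22  30  38  36  34  38  24  26  32  29  33  26]
 [ 20  21  24  21  22  35  35  22  23  29  31  30  26  32  33]
 [ 18  22  20  24  26  17  30  25  32  34  29  30  29  30  30]
 [ 17  20  22  24  25  28  27  31  29  31  31  35  33  35  30]]
```

View pics/w2.png

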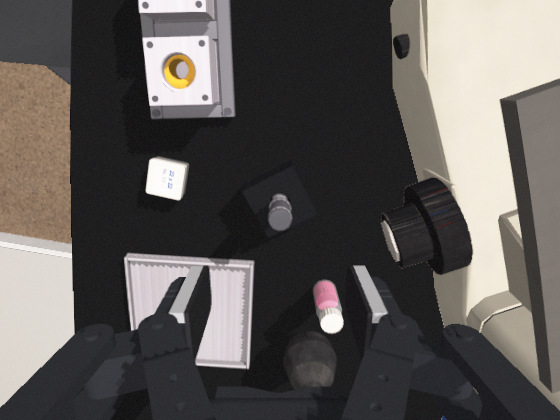

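The gauge stands upright at (280,217) between the open fingers, with the vial, blower and scope knob clear of them. I'll go down and grip it.

drive_tool(
  targets=[
    {"grip": 0.3,"offset": [-0.11,0.04,0.7],"turn": 0},
    {"grip": 0.3,"offset": [0,0,0.7],"turn": 0},
    {"grip": 0.3,"offset": [0,0,0.7],"turn": 0},
    {"grip": 0.3,"offset": [0,0,0.7],"turn": 0},
    {"grip": 0.3,"offset": [0,0,0.7],"turn": 0},
    {"grip": 0.3,"offset": [0,0,0.7],"turn": 0},
    {"grip": 0.3,"offset": [0,0,0],"turn": 0},
    {"grip": 1,"offset": [0,0,0],"turn": 0},
    {"grip": 1,"offset": [0,0,0],"turn": 0},
    {"grip": 1,"offset": [0,0,0],"turn": 0},
    {"grip": 1,"offset": [0,0,0],"turn": 0},
    {"grip": 1,"offset": [0,0,0],"turn": 0},
    {"grip": 1,"offset": [0,0,0],"turn": 0},
    {"grip": 1,"offset": [0,0,0],"turn": 0},
    {"grip": 1,"offset": [0,0,0],"turn": 0},
  ],
  newtons=35,
)

```text
time_s: 5.87
tool_pos: [0.5761, 0.0885, 0.0379]
orientation: [0.425, 0.905, 0.0, 0.0]
force: [-1.0, 0.3, -0.4]
width: -0.0
grasp_force: 0.0
```

Run:
```python
from h import *
print(manip.get_obs()["width"],manip.get_obs()["tool_pos"])
w=Cam("wrist"); t=Cam("top"); s=Cam("scene")
a=cv2.resize(w.img[150:390,190:370],(450,600)); x,y=t.proj([.575,.09,.05]).astype(int); u,v=s.proj([.575,.09,.05]).astype(int)
b=np.vstack([cv2.resize(c.img[q-30:q+30,p-35:p+35],(350,300),interpolation=cv2.INTER_NEAREST) for c,p,q in((t,x,y),(s,u,v))])
cv2.imwrite("pics/w3.png",np.hstack([a,b])[:,:,::-1])
```

```text
-4.550690970953596e-05 [0.57614936 0.08850728 0.03789344]
```

View pics/w3.png

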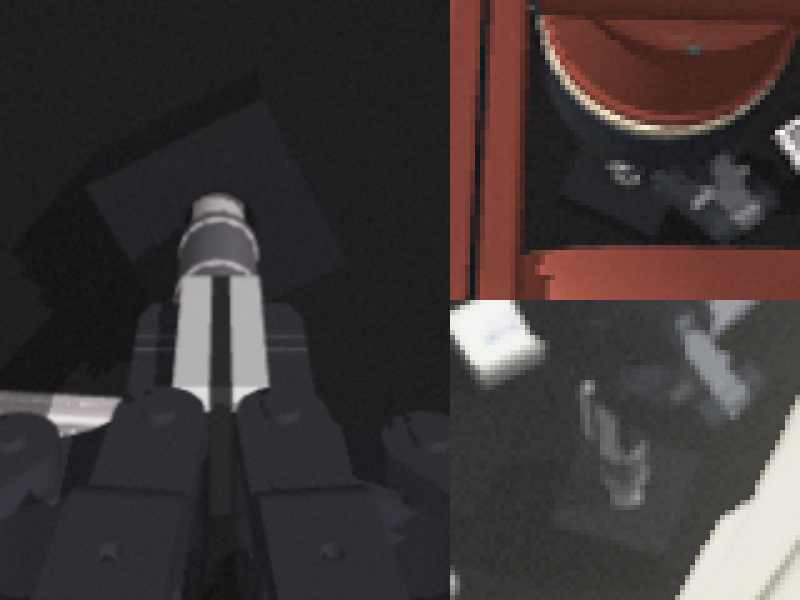

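The fingers read fully shut, with the gauge still upright in the stand at crop (218,240). The fingertips at crop (218,275) hide its top disc, so the grasp missed. I'll check the geometry before moving.

Run:
```python
from h import *
np.set_printoptions(precision=4,suppress=True)
w=Cam("wrist"); o=manip.get_obs(); T=o["tool_pos"]; Rt=R.from_quat(o["orientation"]).as_matrix()
print(w.p, Rt.T@(w.p-T), o["q"], o["force"])
f=lambda p:(w.proj(p)-[190,150])*2.5
for n,v in dict(tcp=[0,0,0],tipface=[.011,0,0],hold=[0,0,-.0187],holdface=[.011,0,-.0187]).items(): print(n,f(T+Rt@np.array(v)))
for z in(.026,.035,.065): print("gauge",z,f([.575,.0895,z]),f([.576,.089,z]))
# where fingertip's ray, crop (218,275), meets tool-frame plane x=+11mm
r=w.ray((277,260)); 
for x in(.011,0,-.011):
    l0=Rt.T@(w.p-T); l=Rt.T@r; k=(x-l0[0])/l[0]; print(x,l0+k*l)
```

```text
[0.5243 0.1519 0.2096] [ 0.0819  0.0006 -0.1719] [ 0.0172  0.2932  1.7676 -0.      1.0809 -0.6748] [ 0.2801  0.1563 -0.3183]
tcp [216.8358 251.9014]
tipface [216.7736 203.9671]
hold [216.5595 293.8497]
holdface [216.4838 241.819 ]
gauge 0.026 [216.0563 223.5201] [218.0689 227.7019]
gauge 0.035 [215.8966 240.3756] [217.9988 244.7124]
gauge 0.065 [215.2456 309.1869] [217.7129 314.1231]
0.011 [ 0.011   0.0002 -0.0324]
0 [ 0.      0.0002 -0.0107]
-0.011 [-0.011   0.0001  0.0109]
```

The projection puts the visible fingertips about 30 mm above the reported TCP, so they closed just above the gauge's top. To test this safely I'll open, go down only 10 mm (still above the stand in either case), and close.

drive_tool(
  targets=[
    {"grip": 0.5,"offset": [0,0,0],"turn": 0},
    {"grip": 0.5,"offset": [0,0,0],"turn": 0},
    {"grip": 0.5,"offset": [0,0,0],"turn": 0},
    {"grip": 0.5,"offset": [0,0,0],"turn": 0},
    {"grip": 0.5,"offset": [0,0,0],"turn": 0},
    {"grip": 0.5,"offset": [0,0,0.25],"turn": 0},
    {"grip": 0.5,"offset": [0,0,0.25],"turn": 0},
    {"grip": 1,"offset": [0,0,0],"turn": 0},
    {"grip": 1,"offset": [0,0,0],"turn": 0},
    {"grip": 1,"offset": [0,0,0],"turn": 0},
    {"grip": 1,"offset": [0,0,0],"turn": 0},
    {"grip": 1,"offset": [0,0,0],"turn": 0},
  ],
  newtons=20,
)

```text
time_s: 7.07
tool_pos: [0.5762, 0.0885, 0.0279]
orientation: [0.425, 0.905, 0.0, 0.0]
force: [0.4, -0.4, -1.4]
width: 0.0143
grasp_force: 19.5
```

Run:
```python
from rig import manip
o=manip.get_obs(); print(o["time_s"],o["width"],o["grasp_force"],o["tool_pos"],o["force"])
```

```text
7.0667 0.014342447358772777 19.496436417102814 [0.57621    0.08853335 0.02787451] [ 0.39521002 -0.36789693 -1.41836786]
```

The width is now 14 mm at 19.5 N, which confirms that the true fingertips sit about 32 mm behind the reported TCP. I'll open, go down another 20 mm and grip properly.

drive_tool(
  targets=[
    {"grip": 0.6,"offset": [0,0,0],"turn": 0},
    {"grip": 0.6,"offset": [0,0,0],"turn": 0},
    {"grip": 0.6,"offset": [0,0,0],"turn": 0},
    {"grip": 0.6,"offset": [0,0,0.25],"turn": 0},
    {"grip": 0.6,"offset": [0,0,0.25],"turn": 0},
    {"grip": 0.6,"offset": [0,0,0.25],"turn": 0},
    {"grip": 0.6,"offset": [0,0,0.25],"turn": 0},
    {"grip": 0.6,"offset": [0,0,0],"turn": 0},
    {"grip": 1,"offset": [0,0,0],"turn": 0},
    {"grip": 1,"offset": [0,0,0],"turn": 0},
    {"grip": 1,"offset": [0,0,0],"turn": 0},
    {"grip": 1,"offset": [0,0,0],"turn": 0},
    {"grip": 1,"offset": [0,0,0],"turn": 0},
  ],
  newtons=40,
)

```text
time_s: 8.15
tool_pos: [0.5762, 0.0885, 0.008]
orientation: [0.425, 0.905, 0.0, 0.0]
force: [-0.8, -0.6, -0.2]
width: 0.0148
grasp_force: 38.9
```

Run:
```python
from rig import manip
o=manip.get_obs(); print(o["time_s"],o["width"],o["grasp_force"],o["tool_pos"],o["force"])
```

```text
8.15 0.01482954093203068 38.93894076347351 [0.57624876 0.08851064 0.00796547] [-0.76735285 -0.61436126 -0.24311517]
```

drive_tool(
  targets=[
    {"grip": 1,"offset": [0,0,-0.3],"turn": 0},
    {"grip": 1,"offset": [0,0,-0.5],"turn": 0},
    {"grip": 1,"offset": [0,0,-0.6],"turn": 0},
    {"grip": 1,"offset": [0,0,-0.8],"turn": 0},
    {"grip": 1,"offset": [0,0,-0.8],"turn": 0},
    {"grip": 1,"offset": [0,0,-0.8],"turn": 0},
    {"grip": 1,"offset": [0,0,-0.7],"turn": 0},
    {"grip": 1,"offset": [0,0,-0.5],"turn": 0},
    {"grip": 1,"offset": [0,0,0],"turn": 0},
    {"grip": 1,"offset": [0,0,0],"turn": 0},
  ],
)

```text
time_s: 8.98
tool_pos: [0.5769, 0.0885, 0.109]
orientation: [0.425, 0.905, 0.0, 0.001]
force: [0.3, 1.1, -1.9]
width: 0.0148
grasp_force: 39.0
```

```bash
cat > bore.py <<'E'
from h import *
def bore(c,P):
    """white-top mouth and grey bore patch of the holder at P (top centre)"""
    u,v=c.proj(P).astype(int); x0,y0=u-40,v-40; g=c.img[max(y0,0):v+40,max(x0,0):u+40]; o=np.array([max(x0,0),max(y0,0)])
    h=cv2.cvtColor(g,cv2.COLOR_RGB2HSV); br=cv2.inRange(h,(10,100,40),(35,255,255)); wh=cv2.inRange(h,(0,0,205),(180,40,255))
    n,l,st,ce=cv2.connectedComponentsWithStats(br); i=min((j for j in range(1,n) if st[j,4]>40),key=lambda j:np.hypot(*(ce[j]+o-c.proj(P))))
    k=cv2.convexHull(np.argwhere(l==i)[:,::-1].astype(np.int32)); e=cv2.fitEllipse(k); print("brass ellipse",np.array(e[0])+o,e[1],c.on(np.array(e[0])+o,.031)[:2])
    hull=cv2.fillConvexPoly(np.zeros_like(br),k,255); gr=cv2.bitwise_and(hull,cv2.bitwise_not(br))
    n,l,st,ce=cv2.connectedComponentsWithStats(gr)
    for j in range(1,n):
        if st[j,4]>8: print("grey",st[j,4],ce[j]+o,st[j,2:4],"at .029",c.on(ce[j]+o,.029)[:2],".020",c.on(ce[j]+o,.02)[:2],".009",c.on(ce[j]+o,.009)[:2])
    return o
E
python3 - <<'E'
from bore import *
np.set_printoptions(precision=4,suppress=True)
o=manip.get_obs(); print(o["time_s"],o["tool_pos"],o["width"],o["grasp_force"],o["force"])
w=Cam("wrist"); t=Cam("top"); s=Cam("scene"); print(w.p)
for n,P in dict(c=[.4600,.1192,.038],b=[.4217,.165,.038],a=[.3825,.211,.038]).items():
  for m,c in(("w",w),("t",t),("s",s)):
    print("--",n,m)
    try: bore(c,P)
    except Exception as e: print(repr(e)[:80])
def crop(c,P,r): 
    u,v=c.proj(P).astype(int); u=max(u,r);v=max(v,r); return cv2.resize(c.img[v-r:v+r,u-r:u+r],(260,260),interpolation=cv2.INTER_NEAREST)
T=o["tool_pos"]
cv2.imwrite("pics/m.png",np.vstack([np.hstack([crop(w,[.46,.119,.038],22),crop(t,[.46,.119,.038],16),crop(s,[.46,.119,.038],16)]),np.hstack([crop(w,[T[0],T[1],.13],65),crop(t,[.4217,.165,.038],16),crop(s,[.4217,.165,.038],16)])])[:,:,::-1])
E
```

```text
8.9833 [0.5769 0.0885 0.109 ] 0.014787622390016629 38.98004472255707 [ 0.2729  1.0946 -1.9412]
[0.5247 0.152  0.2808]
-- c w
brass ellipse [169.6685  62.3308] (31.728605270385742, 35.8911247253418) [0.4592 0.1198]
grey 183 [172.7978  61.3279] [13 18] at .029 [0.4599 0.1214] .020 [0.4576 0.1203] .009 [0.4548 0.119 ]
-- c t
ValueError('min() iterable argument is empty')
-- c s
brass ellipse [284.3014 146.212 ] (6.196056365966797, 9.261453628540039) [0.419  0.1631]
-- b w
error("OpenCV(4.12.0) /io/opencv/modules/imgproc/src/color.cpp:199: error: (-215
-- b t
brass ellipse [232.8584 297.512 ] (10.739062309265137, 11.02197551727295) [0.3802 0.2118]
grey 12 [234.  296.5] [3 4] at .029 [0.3823 0.2098] .020 [0.3822 0.2107] .009 [0.3821 0.2117]
-- b s
brass ellipse [284.3014 146.212 ] (6.196056365966797, 9.261453628540039) [0.419  0.1631]
-- a w
brass ellipse [169.6685  62.3308] (31.728605270385742, 35.8911247253418) [0.4592 0.1198]
grey 183 [172.7978  61.3279] [13 18] at .029 [0.4599 0.1214] .020 [0.4576 0.1203] .009 [0.4548 0.119 ]
-- a t
brass ellipse [232.8584 297.512 ] (10.739062309265137, 11.02197551727295) [0.3802 0.2118]
grey 12 [234.  296.5] [3 4] at .029 [0.3823 0.2098] .020 [0.3822 0.2107] .009 [0.3821 0.2117]
-- a s
brass ellipse [305.6415 128.8177] (4.720572471618652, 9.543354988098145) [0.3791 0.21  ]
```

View pics/m.png

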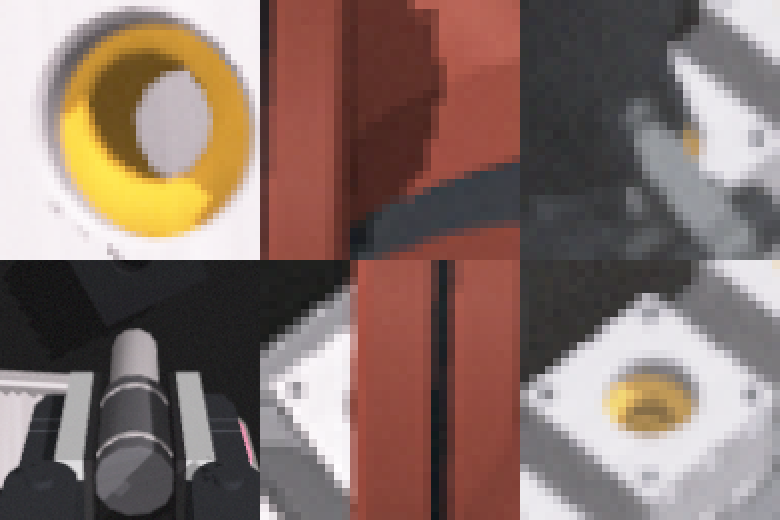

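The crop shows holder c's bore rim centred at about crop (150,120), with the grey floor at (174,122). In the bottom-left crop the gauge hangs straight between the pads, its nose end at row 330.

Run:
```python
from bore import *
np.set_printoptions(precision=4,suppress=True)
w=Cam("wrist"); o=manip.get_obs(); T=o["tool_pos"]; Rt=R.from_quat(o["orientation"]).as_matrix()
P=[.46,.119,.038]; u,v=w.proj(P).astype(int); u=max(u,22);v=max(v,22); org=np.array([u-22,v-22]); print(org)
px=org+np.array([150,120])*44/260-.5; print("rim",px,w.on(px,.029))
for p in ([88,120],[212,120],[150,60],[150,180]): print(w.on(org+np.array(p)*44/260-.5,.029)[:2])
g=w.img[org[1]-22:org[1]+66,org[0]-22:org[0]+66]; g=np.ascontiguousarray(g); m=cv2.inRange(cv2.cvtColor(g,cv2.COLOR_RGB2HSV),(0,0,205),(180,45,255))
k=max(cv2.findContours(m,cv2.RETR_EXTERNAL,cv2.CHAIN_APPROX_NONE)[0],key=cv2.contourArea)
off=np.array([org[0]-22,org[1]-22]); r=cv2.minAreaRect(np.array([w.on(p[0]+off,.038)[:2] for p in k],np.float32)); print("top",r)
# mouth: inner contour
cs,hi=cv2.findContours(m,cv2.RETR_CCOMP,cv2.CHAIN_APPROX_NONE)
for c,hh in zip(cs,hi[0]):
    if hh[3]>=0 and cv2.contourArea(c)>300: print("mouth",cv2.minEnclosingCircle(np.array([w.on(p[0]+off,.038)[:2]*1e3 for p in c],np.float32)))
# nose edges
c0=np.array(w.proj([T[0],T[1],.13])).astype(int); print("crop0",c0-65)
tx=Rt@np.array([.006,0,0]); ty=Rt@np.array([0,.006,0]); N=np.array([T[0],T[1],.105])
print("nose c",w.proj(N),"+x edge",w.proj(N+tx),"seen",(c0-65)+np.array([133,329])/2)
M=np.array([T[0],T[1],.12]); print("pin sides at .12",w.proj(M-ty),w.proj(M+ty))
row=int(w.proj(M)[1]); x0=int(w.proj(M)[0]); print(cv2.cvtColor(w.img,cv2.COLOR_RGB2GRAY)[row,x0-22:x0+23])
```

```text
[146  43]
rim [170.8846  62.8077] [0.458 0.12  0.029]
[0.4525 0.1156]
[0.4634 0.1244]
[0.4543 0.1252]
[0.4617 0.1148]
top ((0.4602823257446289, 0.11999146640300751), (0.044151708483695984, 0.04404444247484207), 40.375465393066406)
mouth ((460.1670837402344, 120.39826965332031), 12.544785499572754)
crop0 [211 207]
nose c [276.7168 249.3316] +x edge [276.7034 239.0378] seen [277.5 371.5]
pin sides at .12 [264.4852 262.2595] [288.6807 262.2553]
[178 178 179 120  47  41  42  31  30  29  30  39  80 102 107 115 108 104
 100  87  90  94  95  93  92  86  88  94 114 127 128 149 171 173 168 160
  95  30  29  29  29  35  39  42  43]
```

drive_tool(
  targets=[
    {"grip": 1,"offset": [0.632,-0.446,0],"turn": 0},
    {"grip": 1,"offset": [0.632,-0.446,0],"turn": 0},
    {"grip": 1,"offset": [0.632,-0.446,0],"turn": 0},
    {"grip": 1,"offset": [0.632,-0.446,0],"turn": 0},
    {"grip": 1,"offset": [0.632,-0.446,0],"turn": 0},
    {"grip": 1,"offset": [0.632,-0.446,0],"turn": 0},
    {"grip": 1,"offset": [0.632,-0.446,0],"turn": 0},
    {"grip": 1,"offset": [0.632,-0.446,0],"turn": 0},
    {"grip": 1,"offset": [0,0,0],"turn": 0},
    {"grip": 1,"offset": [0,0,0.7],"turn": 0},
    {"grip": 1,"offset": [0,0,0.7],"turn": 0},
    {"grip": 1,"offset": [0,0,0.7],"turn": 0},
    {"grip": 1,"offset": [0,0,0.5],"turn": 0},
    {"grip": 1,"offset": [0,0,0.3],"turn": 0},
    {"grip": 1,"offset": [0,0,0],"turn": 0},
    {"grip": 1,"offset": [0,0,0],"turn": 0},
    {"grip": 1,"offset": [0,0,0],"turn": 0},
  ],
)

```text
time_s: 10.6
tool_pos: [0.4574, 0.1209, 0.0504]
orientation: [0.425, 0.905, 0.0, 0.0]
force: [0.6, -0.1, -1.0]
width: 0.0145
grasp_force: 39.1
```

Run:
```python
from h import *
np.set_printoptions(precision=4,suppress=True)
o=manip.get_obs(); print(o["tool_pos"],o["force"],o["torque"],o["width"],o["grasp_force"])
```

```text
[0.4574 0.1209 0.0504] [ 0.6131 -0.0942 -1.0199] [ 0.0252 -0.0233  0.0211] 0.014472374475816173 39.11592185497284
```

drive_tool(
  targets=[
    {"grip": 1,"offset": [0.02,-0.03,0.2],"turn": 0},
    {"grip": 1,"offset": [0,0,0.2],"turn": 0},
    {"grip": 1,"offset": [0,0,0.2],"turn": 0},
    {"grip": 1,"offset": [0,0,0.1],"turn": 0},
    {"grip": 1,"offset": [0,0,0.05],"turn": 0},
    {"grip": 1,"offset": [0,0,0.05],"turn": 0},
    {"grip": 1,"offset": [0,0,0.05],"turn": 0},
    {"grip": 1,"offset": [0,0,0.05],"turn": 0},
    {"grip": 1,"offset": [0,0,0],"turn": 0},
  ],
)

```text
time_s: 11.35
tool_pos: [0.4561, 0.1207, 0.0318]
orientation: [0.425, 0.905, 0.0, 0.0]
force: [0.5, -0.5, -0.7]
width: 0.0147
grasp_force: 39.2
```

drive_tool(
  targets=[
    {"grip": 1,"offset": [0,0,0.05],"turn": 0},
    {"grip": 1,"offset": [0,0,0.05],"turn": 0},
    {"grip": 1,"offset": [0,0,0.05],"turn": 0},
    {"grip": 1,"offset": [0,0,0],"turn": 0},
  ],
)

```text
time_s: 11.68
tool_pos: [0.4558, 0.1207, 0.0286]
orientation: [0.425, 0.905, -0.0, -0.0]
force: [-0.2, 0.1, -0.2]
width: 0.0148
grasp_force: 39.2
```

Nose at about 0.025 with no force, so it is in the bore. I'll carry on in 1 mm steps.

drive_tool(
  targets=[
    {"grip": 1,"offset": [0,0,0.05],"turn": 0},
    {"grip": 1,"offset": [0,0,0.05],"turn": 0},
    {"grip": 1,"offset": [0,0,0.05],"turn": 0},
    {"grip": 1,"offset": [0,0,0.05],"turn": 0},
    {"grip": 1,"offset": [0,0,0],"turn": 0},
  ],
)

```text
time_s: 12.1
tool_pos: [0.4558, 0.1208, 0.0245]
orientation: [0.425, 0.905, -0.0, -0.0]
force: [-0.1, 0.3, -1.0]
width: 0.0144
grasp_force: 39.2
```

drive_tool(
  targets=[
    {"grip": 1,"offset": [0,0,0.05],"turn": 0},
    {"grip": 1,"offset": [0,0,0.04],"turn": 0},
    {"grip": 1,"offset": [0,0,0],"turn": 0},
  ],
)

```text
time_s: 12.35
tool_pos: [0.4558, 0.1208, 0.0228]
orientation: [0.425, 0.905, -0.0, -0.0]
force: [0.1, 0.7, -0.3]
width: 0.015
grasp_force: 39.2
```

drive_tool(
  targets=[
    {"grip": 1,"offset": [0,0,0.05],"turn": 0},
    {"grip": 1,"offset": [0,0,0.05],"turn": 0},
    {"grip": 1,"offset": [0,0,0],"turn": 0},
  ],
)

```text
time_s: 12.6
tool_pos: [0.4558, 0.1208, 0.0208]
orientation: [0.425, 0.905, -0.0, -0.0]
force: [-0.4, -0.2, -0.0]
width: 0.0151
grasp_force: 39.2
```

Run:
```python
from h import *
np.set_printoptions(precision=4,suppress=True)
o=manip.get_obs(); print(o["tool_pos"],o["force"],o["torque"],o["width"],o["grasp_force"])
```

```text
[0.4558 0.1208 0.0208] [-0.3709 -0.1887 -0.0114] [-0.0212 -0.0251  0.0153] 0.015072896241125651 39.186710715293884
```

drive_tool(
  targets=[
    {"grip": 1,"offset": [0,0,0.05],"turn": 0},
    {"grip": 1,"offset": [0,0,0.05],"turn": 0},
    {"grip": 1,"offset": [0,0,0.05],"turn": 0},
    {"grip": 1,"offset": [0,0,0.05],"turn": 0},
    {"grip": 1,"offset": [0,0,0.05],"turn": 0},
    {"grip": 1,"offset": [0,0,0.05],"turn": 0},
    {"grip": 1,"offset": [0,0,0],"turn": 0},
  ],
)

```text
time_s: 13.18
tool_pos: [0.4558, 0.1207, 0.0147]
orientation: [0.425, 0.905, -0.0, -0.0]
force: [0.3, 0.7, -1.2]
width: 0.0146
grasp_force: 39.2
```

drive_tool(
  targets=[
    {"grip": 1,"offset": [0,0,0.025],"turn": 0},
    {"grip": 1,"offset": [0,0,0.025],"turn": 0},
    {"grip": 1,"offset": [0,0,0],"turn": 0},
  ],
)

```text
time_s: 13.43
tool_pos: [0.4559, 0.1208, 0.0139]
orientation: [0.425, 0.905, -0.0, -0.0]
force: [0.6, -0.2, -1.3]
width: 0.0148
grasp_force: 39.2
```

drive_tool(
  targets=[
    {"grip": 1,"offset": [0,0,0.025],"turn": 0},
    {"grip": 1,"offset": [0,0,0.025],"turn": 0},
    {"grip": 1,"offset": [0,0,0],"turn": 0},
  ],
)

```text
time_s: 13.68
tool_pos: [0.4559, 0.1208, 0.0129]
orientation: [0.425, 0.905, -0.0, -0.0]
force: [0.4, 0.4, -0.8]
width: 0.0145
grasp_force: 39.2
```

drive_tool(
  targets=[
    {"grip": 1,"offset": [0,0,0.025],"turn": 0},
    {"grip": 1,"offset": [0,0,0],"turn": 0},
  ],
)

```text
time_s: 13.85
tool_pos: [0.456, 0.1208, 0.0126]
orientation: [0.425, 0.905, 0.0, 0.0]
force: [-0.1, 0.2, -0.6]
width: 0.0143
grasp_force: 39.3
```

drive_tool(
  targets=[
    {"grip": 1,"offset": [0,0,0.025],"turn": 0},
    {"grip": 1,"offset": [0,0,0.025],"turn": 0},
    {"grip": 1,"offset": [0,0,0],"turn": 0},
  ],
)

```text
time_s: 14.1
tool_pos: [0.4563, 0.1207, 0.0125]
orientation: [0.425, 0.905, -0.0, 0.0]
force: [-4.0, -1.0, 9.1]
width: 0.0145
grasp_force: 40.2
```

Contact at TCP z 0.0126 puts the nose at about 0.009, which is the floor of holder c's cavity at a light 9 N. It is home there. I'll ease off, release, open fully in place and check.

drive_tool(
  targets=[
    {"grip": 1,"offset": [0,0,-0.06],"turn": 0},
    {"grip": 1,"offset": [0,0,0],"turn": 0},
    {"grip": 0.6,"offset": [0,0,0],"turn": 0},
    {"grip": 0.6,"offset": [0,0,0],"turn": 0},
    {"grip": 0.6,"offset": [0,0,0],"turn": 0},
    {"grip": 0,"offset": [0,0,0],"turn": 0},
    {"grip": 0,"offset": [0,0,0],"turn": 0},
    {"grip": 0,"offset": [0,0,0],"turn": 0},
    {"grip": 0,"offset": [0,0,0],"turn": 0},
    {"grip": 0,"offset": [0,0,0],"turn": 0},
  ],
)

```text
time_s: 14.93
tool_pos: [0.4559, 0.1208, 0.0127]
orientation: [0.425, 0.905, 0.0, -0.0]
force: [0.3, 0.1, -0.2]
width: 0.0855
grasp_force: 0.0
```

Run:
```python
from h import *
np.set_printoptions(precision=4,suppress=True)
o=manip.get_obs(); print(o["tool_pos"],o["force"],o["width"],o["time_s"])
w=Cam("wrist"); cv2.imwrite("pics/w4.png",w.img[:,:,::-1])
for P in ([.46,.12,.038],[.46,.12,.07],[.458,.12,.07],[.458,.12,.075],[.458,.12,.081]): print(P,w.proj(P))
```

```text
[0.4559 0.1208 0.0127] [ 0.3377  0.0506 -0.1548] 0.08550355130165592 14.9333
[0.46, 0.12, 0.038] [282.1634 280.384 ]
[0.46, 0.12, 0.07] [283.1159 322.8848]
[0.458, 0.12, 0.07] [279.1026 320.1012]
[0.458, 0.12, 0.075] [279.1481 328.3906]
[0.458, 0.12, 0.081] [279.207  339.1324]
```

View pics/w4.png

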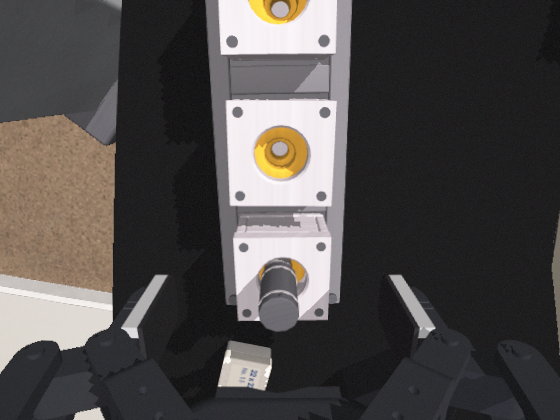

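The gauge stands home in holder c with its grip top at (278,313), and c's block is centred at about (282,279). The fingers are open on both sides of it. I'll centre on the block and go down in checked stages.

drive_tool(
  targets=[
    {"grip": 0,"offset": [-0.14,0.1,0],"turn": 0},
    {"grip": 0,"offset": [0,0,0.2],"turn": 0},
    {"grip": 0,"offset": [0,0,0.2],"turn": 0},
    {"grip": 0,"offset": [0,0,0.2],"turn": 0},
    {"grip": 0,"offset": [0,0,0.2],"turn": 0},
    {"grip": 0,"offset": [0,0,0],"turn": 0},
    {"grip": 0,"offset": [0,0,0],"turn": 0},
  ],
)

```text
time_s: 15.57
tool_pos: [0.4587, 0.1198, -0.0039]
orientation: [0.425, 0.905, -0.0, -0.001]
force: [0.3, -0.4, 0.2]
width: 0.0854
grasp_force: 0.0
```

drive_tool(
  targets=[
    {"grip": 0,"offset": [0,0,0.15],"turn": 0},
    {"grip": 0,"offset": [0,0,0.15],"turn": 0},
    {"grip": 0,"offset": [0,0,0.15],"turn": 0},
    {"grip": 0,"offset": [0,0,0.1],"turn": 0},
    {"grip": 0,"offset": [0,0,0],"turn": 0},
    {"grip": 0,"offset": [0,0,0],"turn": 0},
  ],
)

```text
time_s: 16.07
tool_pos: [0.4591, 0.1199, -0.0145]
orientation: [0.425, 0.905, -0.0, -0.0]
force: [0.4, 0.3, -0.4]
width: 0.0855
grasp_force: 0.0
```

drive_tool(
  targets=[
    {"grip": 0.3,"offset": [0,0,0],"turn": 0},
    {"grip": 0.3,"offset": [0,0,0],"turn": 0},
    {"grip": 0.38,"offset": [0,0,0],"turn": 0},
    {"grip": 0.44,"offset": [0,0,0],"turn": 0},
    {"grip": 0.5,"offset": [0,0,0],"turn": 0},
    {"grip": 0.6,"offset": [0,0,0],"turn": 0},
    {"grip": 1,"offset": [0,0,0],"turn": 0},
    {"grip": 1,"offset": [0,0,0],"turn": 0},
    {"grip": 1,"offset": [0,0,0],"turn": 0},
  ],
  newtons=50,
)

```text
time_s: 16.82
tool_pos: [0.4595, 0.1199, -0.0139]
orientation: [0.425, 0.905, 0.0, 0.0]
force: [-1.8, 0.4, 5.8]
width: 0.0433
grasp_force: 51.0
```

Run:
```python
from h import *
np.set_printoptions(precision=4,suppress=True)
o=manip.get_obs(); print(o["tool_pos"],o["force"],o["width"],o["grasp_force"],o["q"])
```

```text
[ 0.4595  0.1199 -0.0139] [-1.8234  0.3737  5.766 ] 0.043278144030616014 50.96744120121002 [ 0.089   0.1461  2.0639 -0.0001  0.9312 -0.603 ]
```

drive_tool(
  targets=[
    {"grip": 1,"offset": [0,0,-0.1],"turn": 0},
    {"grip": 1,"offset": [0,0,-0.2],"turn": 0},
    {"grip": 1,"offset": [0,0,-0.3],"turn": 0},
    {"grip": 1,"offset": [0,0,-0.4],"turn": 0},
    {"grip": 1,"offset": [0,0,-0.5],"turn": 0},
    {"grip": 1,"offset": [0,0,-0.5],"turn": 0},
    {"grip": 1,"offset": [0,0,-0.5],"turn": 0},
    {"grip": 1,"offset": [0,0,-0.3],"turn": 0},
    {"grip": 1,"offset": [0,0,-0.2],"turn": 0},
    {"grip": 1,"offset": [0,0,0],"turn": 0},
  ],
)

```text
time_s: 17.65
tool_pos: [0.4603, 0.12, 0.0471]
orientation: [0.425, 0.905, 0.001, 0.001]
force: [0.3, -0.2, -4.2]
width: 0.043
grasp_force: 51.6
```

drive_tool(
  targets=[
    {"grip": 1,"offset": [-0.2,-0.015,0],"turn": 0},
    {"grip": 1,"offset": [-0.4,-0.03,0],"turn": 0},
    {"grip": 1,"offset": [-0.6,-0.045,0],"turn": 0},
    {"grip": 1,"offset": [-0.7,-0.052,0],"turn": 0},
    {"grip": 1,"offset": [-0.7,-0.052,0],"turn": 0},
    {"grip": 1,"offset": [-0.7,-0.052,0],"turn": 0},
    {"grip": 1,"offset": [-0.7,-0.052,0],"turn": 0},
    {"grip": 1,"offset": [-0.7,-0.052,0],"turn": 0},
    {"grip": 1,"offset": [-0.7,-0.052,0],"turn": 0},
    {"grip": 1,"offset": [-0.7,-0.052,0],"turn": 0},
    {"grip": 1,"offset": [-0.7,-0.052,0],"turn": 0},
    {"grip": 1,"offset": [-0.7,-0.052,0],"turn": 0},
    {"grip": 1,"offset": [-0.7,-0.052,0],"turn": 0},
    {"grip": 1,"offset": [-0.7,-0.052,0],"turn": 0},
    {"grip": 1,"offset": [-0.7,-0.052,0],"turn": 0},
    {"grip": 1,"offset": [-0.6,-0.045,0],"turn": 0},
    {"grip": 1,"offset": [-0.4,-0.03,0],"turn": 0},
    {"grip": 1,"offset": [-0.2,-0.015,0],"turn": 0},
    {"grip": 1,"offset": [0,0,0],"turn": 0},
    {"grip": 1,"offset": [0,0,0],"turn": 0},
  ],
)

```text
time_s: 19.32
tool_pos: [0.5844, -0.0564, 0.0454]
orientation: [0.425, 0.905, 0.0, -0.0]
force: [-0.9, -0.3, -3.9]
width: 0.043
grasp_force: 51.5
```

Run:
```python
from h import *
np.set_printoptions(precision=4,suppress=True)
o=manip.get_obs(); T=o["tool_pos"]; print(T,o["force"],o["width"],o["grasp_force"])
w=Cam("wrist"); t=Cam("top"); s=Cam("scene")
for n,c in(("w",w),("s",s)):
    print(n,"tray corners px",[c.proj([.5837+.058*(a*.806-b*.592),-.0548+.058*(a*.592+b*.806),.01]).round() for a,b in((1,1),(1,-1),(-1,-1),(-1,1))])
# white holder block seen by wrist & grey gauge disc
h=cv2.cvtColor(w.img,cv2.COLOR_RGB2HSV); m=cv2.inRange(h,(0,0,205),(180,45,255)); n,l,st,ce=cv2.connectedComponentsWithStats(m)
print([ (st[i],ce[i].round(1)) for i in range(1,n) if st[i,4]>500])
print("holder top centre expected",w.proj([T[0],T[1],.098]),"gauge top expected",w.proj([T[0],T[1],.130]))
u,v=w.proj([T[0],T[1],.130]).astype(int); print(cv2.cvtColor(w.img,cv2.COLOR_RGB2GRAY)[v-50:v+30:4,u-28:u+29:4])
cv2.imwrite("pics/w5.png",w.img[:,:,::-1])
```

```text
[ 0.5844 -0.0564  0.0454] [-0.9074 -0.3256 -3.9241] 0.042950428623231715 51.524983048439026
w tray corners px [array([383., 136.]), array([357., 307.]), array([187., 299.]), array([183., 124.])]
s tray corners px [array([218., 236.]), array([165., 275.]), array([129., 231.]), array([181., 195.])]
[(array([232,   0,  58,  19, 730], dtype=int32), array([264.5,   6.4])), (array([ 186,  126,  193,  149, 1520], dtype=int32), array([247.9, 159.3])), (array([  193,   141,   175,   212, 23656], dtype=int32), array([275.3, 220.2])), (array([511, 189,  35,  40, 989], dtype=int32), array([528. , 209.4])), (array([    0,   205,   102,   212, 16324], dtype=int32), array([ 44.7, 295. ]))]
holder top centre expected [276.2553 308.4586] gauge top expected [275.8049 368.4469]
[[198 111  69  76  89  94  98 105 109 112 108 101 136 144 149]
 [200  87  70  81  90  94  99 105 109 111 108 104 139 152 188]
 [200  63  71  80  91  96 103 108 110 111 109 103 163 195 193]
 [198  63  71  99 155 192 207 194 203 171 113 101 141 195 195]
 [198  64 124 173 102  97 102 106 111 165 192 139 124 197 196]
 [197 122 103  
[... 230 characters left out ...]
7 194]
 [ 62 127 126 125 127 125 124 126 125 126 128 127 132  36  36]
 [ 66 124 123 124 124 125 125 125 126 127  95  88  89  37  37]
 [ 41 125 125 125 125 122 121 125 123  89  89  86  87  38  34]
 [ 34 121 123 123 124 123 121 125  87  87  88  87  50  36  34]
 [ 36  44 118 122 122 123 126  87  89  86  87  88  35  36  38]
 [ 37  35  46 115 122 121  87  90  89  89  64  37  36  39  36]
 [ 36  36  38  37  33  63  70  60  52  39  35  38  36  37  27]
 [ 38  40  36  37  36  36  35  33  36  35  36  36  33  31  26]
 [ 44  40  36  36  34  37  35  35  35  35  31  37  27  29  24]
 [ 54  55  53  52  51  40  38  35  37  36  36  36  50  56  56]
 [ 57  57  57  53  54  56  54  53  54  55  54  54  57  56  56]]
```

The load is held at about 4 N, the gauge still stands upright in the holder and the tray lies as predicted. I'll lower it in.

drive_tool(
  targets=[
    {"grip": 1,"offset": [0,0,0.3],"turn": 0},
    {"grip": 1,"offset": [0,0,0.5],"turn": 0},
    {"grip": 1,"offset": [0,0,0.5],"turn": 0},
    {"grip": 1,"offset": [0,0,0.5],"turn": 0},
    {"grip": 1,"offset": [0,0,0.4],"turn": 0},
    {"grip": 1,"offset": [0,0,0.3],"turn": 0},
    {"grip": 1,"offset": [0,0,0.2],"turn": 0},
    {"grip": 1,"offset": [0,0,0.1],"turn": 0},
    {"grip": 1,"offset": [0,0,0.05],"turn": 0},
    {"grip": 1,"offset": [0,0,0],"turn": 0},
    {"grip": 1,"offset": [0,0,0],"turn": 0},
  ],
)

```text
time_s: 20.38
tool_pos: [0.5852, -0.0568, -0.0108]
orientation: [0.425, 0.905, 0.0, 0.0]
force: [-0.4, 0.3, -3.3]
width: 0.0431
grasp_force: 51.6
```

drive_tool(
  targets=[
    {"grip": 1,"offset": [0,0,0.05],"turn": 0},
    {"grip": 1,"offset": [0,0,0.03],"turn": 0},
    {"grip": 1,"offset": [0,0,0],"turn": 0},
    {"grip": 1,"offset": [0,0,0],"turn": 0},
  ],
)

```text
time_s: 20.72
tool_pos: [0.5847, -0.0567, -0.0128]
orientation: [0.425, 0.905, 0.0, 0.0]
force: [-0.9, -0.0, -4.6]
width: 0.0431
grasp_force: 51.6
```

drive_tool(
  targets=[
    {"grip": 1,"offset": [0,0,0.05],"turn": 0},
    {"grip": 1,"offset": [0,0,0.03],"turn": 0},
    {"grip": 1,"offset": [0,0,0],"turn": 0},
    {"grip": 1,"offset": [0,0,0],"turn": 0},
  ],
)

```text
time_s: 21.05
tool_pos: [0.5846, -0.0567, -0.0146]
orientation: [0.425, 0.905, -0.0, -0.0]
force: [-0.1, -0.3, -4.1]
width: 0.0428
grasp_force: 51.6
```

drive_tool(
  targets=[
    {"grip": 1,"offset": [0,0,0.025],"turn": 0},
    {"grip": 1,"offset": [0,0,0],"turn": 0},
    {"grip": 1,"offset": [0,0,0],"turn": 0},
  ],
)

```text
time_s: 21.3
tool_pos: [0.5848, -0.0567, -0.0148]
orientation: [0.425, 0.905, 0.0, 0.0]
force: [-0.4, 0.5, -1.2]
width: 0.0433
grasp_force: 51.6
```

drive_tool(
  targets=[
    {"grip": 1,"offset": [0,0,0.02],"turn": 0},
    {"grip": 1,"offset": [0,0,0],"turn": 0},
    {"grip": 0.35,"offset": [0,0,0],"turn": 0},
    {"grip": 0.25,"offset": [0,0,0],"turn": 0},
    {"grip": 0.2,"offset": [0,0,0],"turn": 0},
    {"grip": 0.2,"offset": [0,0,0],"turn": 0},
    {"grip": 0.2,"offset": [0,0,0],"turn": 0},
  ],
)

```text
time_s: 21.88
tool_pos: [0.5849, -0.0567, -0.0153]
orientation: [0.425, 0.905, 0.0, 0.0]
force: [0.1, 0.3, -0.7]
width: 0.0683
grasp_force: 0.0
```

drive_tool(
  targets=[
    {"grip": 0.2,"offset": [0,0,-0.2],"turn": 0},
    {"grip": 0.2,"offset": [0,0,-0.4],"turn": 0},
    {"grip": 0.2,"offset": [0,0,-0.6],"turn": 0},
    {"grip": 0.2,"offset": [0,0,-0.8],"turn": 0},
    {"grip": 0.2,"offset": [0,0,-0.9],"turn": 0},
    {"grip": 0.2,"offset": [0,0,-0.9],"turn": 0},
    {"grip": 0.2,"offset": [0,0,-0.9],"turn": 0},
    {"grip": 0.2,"offset": [0,0,-0.9],"turn": 0},
    {"grip": 0.2,"offset": [0,0,-0.6],"turn": 0},
    {"grip": 0.2,"offset": [0,0,-0.3],"turn": 0},
    {"grip": 0.2,"offset": [0,0,0],"turn": 0},
    {"grip": 0.2,"offset": [0,0,0],"turn": 0},
  ],
)

```text
time_s: 22.88
tool_pos: [0.5847, -0.0567, 0.1146]
orientation: [0.425, 0.905, 0.0, 0.0]
force: [0.2, -0.9, 0.3]
width: 0.0682
grasp_force: 0.0
```

Run:
```python
from h import *
np.set_printoptions(precision=4,suppress=True)
o=manip.get_obs(); print(o["time_s"],o["tool_pos"],o["force"],o["width"])
w=Cam("wrist"); s=Cam("scene")
H=[.585,-.0565]
print("expect holder top",w.proj(H+[.037]),"gauge top",w.proj(H+[.069]),"unseated top",w.proj(H+[.080]))
h=cv2.cvtColor(w.img,cv2.COLOR_RGB2HSV); u,v=w.proj(H+[.069]).astype(int); g=cv2.cvtColor(w.img,cv2.COLOR_RGB2GRAY)
m=cv2.inRange(h[v-40:v+40,u-40:u+40],(0,0,60),(180,60,150)); n,l,st,ce=cv2.connectedComponentsWithStats(m)
print([(st[i]+[u-40,v-40,0,0,0],ce[i]+[u-40,v-40]) for i in range(1,n) if st[i,4]>60])
for r in range(v-40,v+24,3): print(r,g[r,u-24:u+25:3])
hs=cv2.cvtColor(s.img,cv2.COLOR_RGB2HSV)
for n,P in dict(a=[.382,.211,.038],b=[.4225,.1645,.038],holder=H+[.037]).items(): 
    p=s.proj(P).astype(int); print(n,p,s.img[p[1]-8:p[1]+9:8,p[0]-8:p[0]+9:8].mean(2).round())
```

```text
22.8833 [ 0.5847 -0.0567  0.1146] [ 0.1517 -0.8628  0.3488] 0.06821346953067042
expect holder top [277.5211 205.3631] gauge top [277.4883 220.682 ] unseated top [277.475  226.9142]
[(array([263, 191,  24,  35, 608]), array([274.6924, 209.3914]))]
180 [225 248 250 251 250 250 251 251 251 250 251 252 250 249 250 249 186]
183 [130 184 250 251 250 250 250 251 250 250 251 252 250 249 249 248 131]
186 [213 247 250 251 250 250 251 251 251 250 251 252 250 249 250 249 241]
189 [250 249 249 251 249 250 250 249 241 245 251 252 250 249 249 249 250]
192 [250 249 249 251 250 245 151 110 108 104 166 202 250 249 249 249 250]
195 [250 249 250 251 239 131 122 113 106 172 129 172 175 249 249 249 250]
198 [250 249 249 250 182  81  88  97 104 107 130 174 172 191 249 249 250]
201 [250 249 246 230 153  76  94 123 124 109 105 169 174 164 247 249 250]
204 [250 249 197 154  77 154 117 109 122 162 148 164 173 159 245 249 250]
207 [250 202 198 159 105 115 133 133 133 131 123 155 171 170 244 248 250]
210 [210 196 200 177 112 129 129 128 130 130 129 137 196 170 247 249 249]
213 [201 197 198 202 126 126 127 127 12
[... 280 characters left out ...]
7 241 156 125 123 170 250 252 250 248 249 248 194]
228 [102  91 198 212 249 250 249 249 250 249 251 252 250 249 249 234 130]
231 [187 169 198 250 250 250 249 249 250 249 251 252 250 249 249 249 244]
234 [181 181 197 202 196 196 194 193 192 184 187 210 237 239 238 238 236]
237 [173 177 175 177 172 173 173 174 177 172 193 236 237 238 238 237 235]
240 [176 174 175 177 174 177 174 175 173 181 238 237 238 237 239 237 236]
243 [176 173 173 176 170 176 175 175 184 234 236 237 237 238 238 237 235]
a [306 127] [[ 60. 221.  63.]
 [233. 145. 231.]
 [121. 232. 178.]]
b [285 145] [[ 55. 230. 119.]
 [234. 140. 233.]
 [143. 233. 187.]]
holder [169 227] [[212. 112. 231.]
 [182.  97. 232.]
 [234. 232. 212.]]
```

```bash
python3 -c "from rig import manip; print(manip.finish_job())"
```

```text
the job is handed in; nothing more can be done
None
```

The gauge went fully home in the holder nearest the stand (the first one I tried, so I did not test the other two), with the floor felt at a light 9 N; the two now stand together upright in the steel tray, and the job was handed in at about 23 s.

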